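Stand the dial-gauge stand back on its three seats

TASK

The dial-gauge stand lies on its side on a wooden rest. Pinch it firmly across the two round bosses near the end of its post and lift it clear of the bench still lying, then loosen the grip just enough that it swings down about the fingers until it hangs upright, and tighten again. Set it gently on the milling table so that its three ball feet sit fully home in the cone, groove and flat seats, let go, and leave the other things on the bench alone.

Things in the scene. Friction and masses are not known exactly. Their poses are not given: they have to be found in the camera images.
- stand_grip (a point): Pivot of the dial-gauge stand: half-way between two round steel bosses, 17 mm across, 3 mm proud of the side faces of its square post (18 x 16 mm); 22 mm over the bosses: the width to grip. Stand axes: z along the post away from the foot plate (up when upright), y through both bosses, x to the front (tongue of the plate). The post ends 13 mm beyond the bosses.
- stand_mid (a point): Weight centre of the stand (175 to 275 g), 91 mm straight below the bosses, just above the T-shaped aluminium foot plate (92 x 100 mm, 8 mm thick, underside 105 mm below the bosses, front tongue 32 mm wide). A round dial, 38 mm across, is on the front of the post, 41 to 79 mm below the bosses, and reaches 19 mm forward of the post's middle.
- stand: The whole stand; origin on the plate's underside, 105 mm below and 8 mm in front of the bosses. At the start it lies front up, post level 34 mm above the bench, the plate's rear edge on the bench. Gripped at the bosses with 40 N or more it stays about level; loosened to 3 or 4 N it swings in the fingers without slipping out and stops within 10 degrees of upright.
- foot_front (a point): Centre of the ball foot (steel ball 20 mm across) under the plate's tongue: in the stand's axes 44 mm in front (+x) of the bosses and 121 mm below.
- foot_left (a point): Centre of the left ball foot, same size: 20 mm behind, 36 mm to +y and 121 mm below the bosses.
- foot_right (a point): Centre of the right ball foot: 20 mm behind, 36 mm to -y and 121 mm below the bosses.
- rest (a point): Centre of the top of the wooden block (40 x 70 mm, 25 mm high, fixed) that carries the post; its x axis runs along the lying post towards the foot plate. The bosses lie 60 mm from here on the -x side.
- seat_front (a point): Where the centre of the front ball comes to lie in the cone seat: a steel funnel, walls at 60 degrees, 28 mm across inside at its mouth, whose rim is 6 mm above this point. Axes: z up, x from the middle of the other two seats to this one. This point is 72 mm above the bench.
- mill: Fixed milling table: green body 100 x 130 mm, aluminium top 125 x 200 mm at 50 mm height, on it a steel plate (58 mm high) with the three seats; a black hand wheel on its -x side, to 112 mm from the middle. Origin on the bench under the middle; the cone seat is 36 mm ahead (+x) of it.
- seat_left (a point): The same for the left ball, in the V groove (walls at 60 degrees, 36 mm long) that points to the cone: 64 mm behind and 36 mm to +y of the cone seat. Its rims are 6 mm above this point.
- seat_right (a point): The same for the right ball, on the flat round pad (34 mm across, top 10 mm below this point): 64 mm behind and 36 mm to -y of the cone seat.
- tape_a: Bystander: roll of paper tape lying flat, 100 mm across, 19 mm high; origin at the centre of its underside.
- tape_b: Bystander: roll of yellow tape lying flat, 86 mm across, 24 mm high; origin under its centre.
- pliers: Bystander: pliers with black grips, 155 mm long, 14 mm high; origin on the bench near the middle, +x to the jaws.
- offcut: Bystander: wooden offcut 130 x 45 x 20 mm; origin at the centre of its underside.
- driver: Bystander: screwdriver lying on the bench, about 200 mm long, along its x.
- wrench: Bystander: wrench lying on the bench, along its x.
- oil: Bystander: amber bottle, 48 mm across, 120 mm high; origin at the centre of its underside.

How it is judged (in metres and radians):
On the way, in this order (a step that is already met when the one before it is completed fails the run):
1. the stand is lifted clear of the bench while still lying (angle between stand_grip's own z axis and vertical above 0.8 rad and height (world z) of each of foot_left, foot_right above 0.04 m and contact force between the fingers and stand above 1 N), for 0.2 s.
2. it hangs upright from the fingers, clear of everything (angle between stand_grip's own z axis and vertical below 0.3 rad and height (world z) of foot_left above 0.02 m and contact force between the fingers and stand above 0.5 N and contact force between stand and mill below 0.1 N and contact force between stand and table below 0.1 N), for 0.3 s.
At the end, for the whole second after the job is handed in: The front ball is within 3 mm of its place in the cone, the left and right balls within 4 mm of theirs in the groove and on the flat, the post is upright within 0.05 rad, and the stand is at rest and released (distance between foot_front and seat_front below 0.003 m and distance between foot_left and seat_left below 0.004 m and distance between foot_right and seat_right below 0.004 m and angle between stand_grip's own z axis and vertical below 0.05 rad and linear speed of stand below 0.01 m/s and angular speed of stand below 0.1 rad/s and contact force between the fingers and stand below 0.05 N); the robot touches nothing.
It fails at once if the stand is dropped or rammed: more than 45 N between it and the milling table or the bench (contact force between stand and mill above 45 N or contact force between stand and table above 45 N).
It fails at once if another thing on the bench is pushed more than 30 mm (distance of any of tape_a, tape_b, pliers, offcut, driver, wrench, oil from where it was at the start of the episode above 0.03 m).
It also fails if it takes over 61 s, if anything falls off the work surface, if the arm or the gripper's body presses on something with over 40 N, if the wrist force passes 120 N, or if a joint passes its speed limit or range.

ROBOT

A 7-joint arm with a two-finger parallel gripper is mounted at the origin on the work surface. World frame = base frame: x ahead of the robot, y to its left, z up, the work surface at z = 0. Lengths are in mm, angles in rad, forces in N, time in s.
With the tool pointing down it reaches from about 400 to 875 mm from the base axis. Payload 4.4 kg.
Tool frame: the origin (TCP) lies midway between the tips of the shut fingers; the grasp point (between the pads) lies 19 mm behind it (ctrl.pinch_z is the distance from the TCP to the grasp point, in mm); z points along the fingers, y is the line along which they close (so a half turn about z gives the same grasp; the last joint's range is limited). The gripper opens to 85 mm and grips with 20 to 120 N. Pads are 22 mm wide; open, the fingers measure 114 mm over their backs; the gripper's body (76 mm by 85 mm) begins 54 mm behind the grasp point. The pads swing forward as they close: fully open they stand 13 mm farther back than shut.
Start: joints at [-1.295, 0.628, 0.038, 1.517, -0.027, 0.996, -0.02], TCP at [217.846, 612.422, 231.313] pointing down, gripper open.
Joint ranges: [-3.06, 3.06], [-0.37, 2.12], [-1.25, 1.32], [0.18, 2.47], [-1.1, 4.24], [0.23, 1.98], [-2.94, 2.94]. Speed limits (rad/s): [2.57, 2.57, 3.14, 3.14, 3.14, 3.14, 3.14].

INTERFACE

Orientations are given as [roll, pitch, yaw] about the fixed x, y, z axes, in that order (R = Rz(yaw) Ry(pitch) Rx(roll)).
In Python, from cell import read_state, cams, order, ctrl gives the robot as it stands.
- The arm moves only by the tool move_arm, never from a script. Its argument "targets" is text: rows parted by semicolons, each of 7 numbers parted by spaces: the gripper's target within -1 to 1 (fully open at 1, half-way at 0, shut at -1), then the shift along the tool's x, y, z in cm, then the turn, a rotation vector about the tool's x, y, z in degrees. A call has 1 to 5 rows; each row shifts and turns the commanded pose from where the row before left it, along the tool's axes as they then stand; what a row does not reach is not made up. A row lasts 1/12 s, in which the tool goes at most 41.7 mm and 7.16 degrees, less where a joint would pass 70% of its speed; a pose out of reach is approached as far as the arm can. A call with a gripper value outside its range is refused whole. The fingers move at their own pace and stop on an object; the grip force is fixed at half the most. Time passes only in rows, so rows that do not move let the fingers close. It gives the time, the measured TCP pose, the force, the opening and the grip force at its end, in the units of the state.
- read_state(): the state, without advancing time (a new reading comes with each control period).
- cams.get_image(name): name is "scene" or "top" or "wrist"; returns a dict with "color" (480x640x3 uint8, red, green, blue), "fovy" (degrees; the focal length in pixels is half the picture's height over the tangent of half this angle, whatever the lens; pixels are square), "cx", "cy" (the principal point, pixels), "k1" (the pictures are not rectified: a ray, as slopes to the right and down, at radius r is drawn at 1 + k1 r^2 times it, then the intrinsics apply), "rvec" (rotation vector, rad) and "tvec" (3), from world to camera coordinates, as OpenCV has them. Camera axes: x right, y down, z forward; pixel columns grow to the right and rows downward; lengths in mm; the calibration is good to about 2 mm. A picture is of the moment at which its call begins. There is no depth.
- order.finish_job(): hands the job in; it is judged then, once.
The state is a dict: "clock": time; "qpos": joint angles; "qd": joint speeds; "tau": joint torques, N m; "eef_pos": TCP position; "tool_rot": TCP orientation; "force": force on the tool from outside, world axes, zero at the start; "torque": the same for the moment, N m; "width": finger opening in mm; "gripper_force": force on a finger pad.
Only numpy, scipy, OpenCV 4.12 (cv2) and the standard library are available. Lean on these libraries where they do the work, as an engineer would, in place of code of your own. Each camera call takes 0.05 s, during which the arm holds its last target. There are 200 camera calls.

## Working session

There is one attempt and no reset: what is moved stays moved. The work goes in short steps, Python scripts to look and compute and a tool call to move; the robot and the scene stay as the last step left them, time stands still between calls to the robot, and variables do not carry over. Pictures are saved under pics/ and viewed, at most 10 in all, crops included, and the job is handed in when it is done.

Besides the shell and the picture viewer there is one more tool, called after ">>>" as name(argument=value, ...), one argument or row to a line, values as JSON. move_arm: Moves the arm, as the interface text tells. Its arguments: {"type":"object","properties":{"targets":{"type":"string"}},"required":["targets"]}

```bash
ls; mkdir -p pics; cat > h.py <<'E'
import numpy as np, cv2, json
from scipy.spatial.transform import Rotation as R
def K(im):
    f=240/np.tan(np.radians(im['fovy'])/2); return f
def ray(im,u,v):
    f=K(im); p=np.array([(u-im['cx'])/f,(v-im['cy'])/f]); q=p.copy()
    for _ in range(30): q=p/(1+im['k1']*(q@q))
    Rm=R.from_rotvec(np.ravel(im['rvec'])).as_matrix(); t=np.ravel(im['tvec'])
    return -Rm.T@t, Rm.T@np.r_[q,1]
def onz(im,u,v,z):
    o,d=ray(im,u,v); return o+d*(z-o[2])/d[2]
def proj(im,P):
    Rm=R.from_rotvec(np.ravel(im['rvec'])).as_matrix(); c=Rm@np.asarray(P,float)+np.ravel(im['tvec'])
    q=c[:2]/c[2]; q=q*(1+im['k1']*(q@q)); f=K(im); return np.array([f*q[0]+im['cx'],f*q[1]+im['cy']])
def tri(*obs):
    A=np.zeros((3,3));b=np.zeros(3)
    for im,u,v in obs:
        o,d=ray(im,u,v);d=d/np.linalg.norm(d);M=np.eye(3)-np.outer(d,d);A+=M;b+=M@o
    return np.linalg.solve(A,b)
def save(n,im): cv2.imwrite(f'pics/{n}.png',im['color'][:,:,::-1])
import pickle
E
python3 - <<'E'
from h import *; from cell import read_state,cams,ctrl
d={}
for n in ('scene','top','wrist'):
    im=cams.get_image(n); save(n+'0',im); d[n]=im; print(n,im['fovy'],im['k1'],ray(im,320,240))
pickle.dump(d,open('i0.pkl','wb')); print(read_state(), ctrl.pinch_z)
E
```

```text
pics
scene 57.67154320253061 -0.10010752704326571 (array([1063.63314366, -643.9836591 ,  744.22982577]), array([-0.47808124,  0.61655598, -0.62598369]))
top 48.22857540026662 -0.004536586509202219 (array([ 437.54219293,   -9.21675094, 1268.46193895]), array([ 0.10500534,  0.01428296, -0.99448596]))
wrist 70.90984844137091 -0.04675624439851361 (array([139.11145556, 640.49936835, 373.01659839]), array([ 0.30366996, -0.10435918, -0.94706914]))
{'clock': 0.15, 'qpos': array([-1.29482628,  0.62913554,  0.03849943,  1.51811195, -0.02702407,
        0.99631799, -0.02000057]), 'qd': array([-1.45652440e-04, -3.11380670e-03, -8.42729064e-04, -3.25158129e-03,
        1.53587140e-03,  1.59510198e-03, -4.61986283e-05]), 'tau': array([ 1.66551799e-03, -5.63794613e+01,  1.22759823e+00, -1.93647927e+01,
        1.11035202e-02,  7.41478696e-03, -9.36015766e-06]), 'eef_pos': array([217.68472233, 611.96968197, 230.60848891]), 'tool_rot': array([-3.14013914e+00,  1.63802471e-05,  2.79976827e+00]), 'force': array([-0.29678474, -0.58814231, -0.41302836]), 'torque': array([-0.00151152,  0.01811646, -0.0482088 ]), 'gripper_force': 0.0, 'width': 85.29927894703202} 18.700000000000003
```

View pics/top0.png

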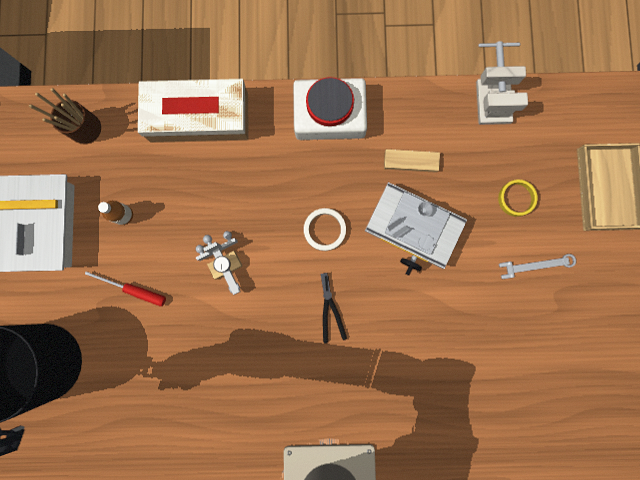

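View pics/scene0.png

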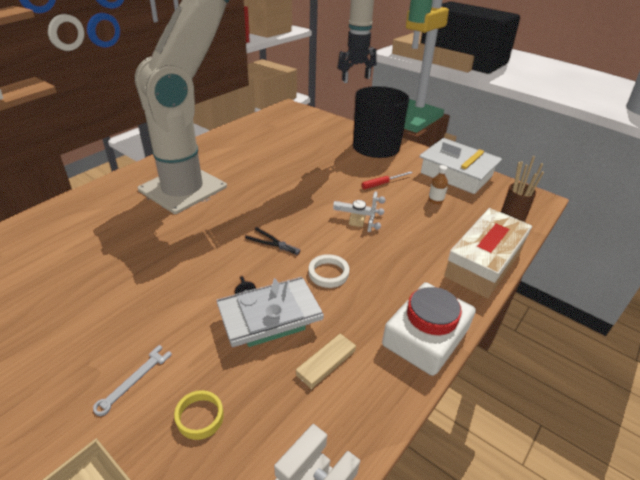

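The top view shows the stand around (222,262), with its post end near (237,292), and the mill around (418,225) with its cone near (428,208). I'll zoom in on both.

```bash
python3 - <<'E'
from h import *
d=pickle.load(open('i0.pkl','rb')); t=d['top']['color'][:,:,::-1]; s=d['scene']['color'][:,:,::-1]
a=cv2.resize(t[225:300,180:260],(400,375),interpolation=cv2.INTER_CUBIC)
b=cv2.resize(t[170:280,355:475],(400,367),interpolation=cv2.INTER_CUBIC); b=cv2.copyMakeBorder(b,0,8,0,0,0)
cv2.imwrite('pics/z.png',np.hstack([a,b]))
E
```

```text
(no output)
```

View pics/z.png

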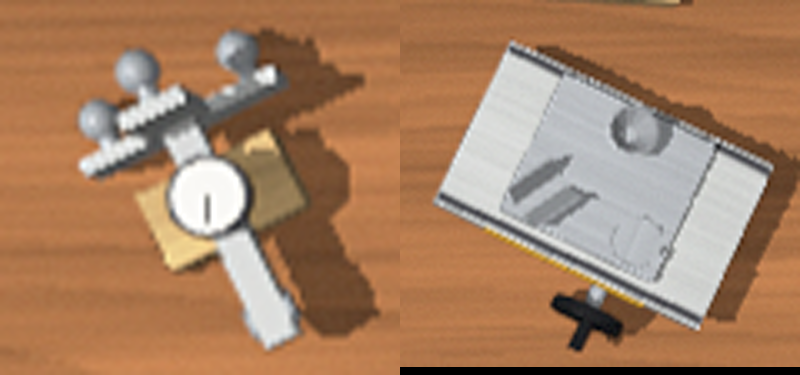

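Crops show: balls at top px (207.6,239) front, (200,249.4), (227.4,235); dial (221.6,264.4); post end ~(235,290). Mill: cone (427,209), pad (426.4,243), groove centre ~(401,224).

```bash
python3 - <<'E'
from h import *; from cell import read_state
d=pickle.load(open('i0.pkl','rb')); t=d['top']
F=onz(t,207.6,239,78);A=onz(t,200,249.4,14);B=onz(t,227.4,235,14);D=onz(t,221.6,264.4,53);P=onz(t,237,290,40)
print(F,A,B,D,P); 
for a in (A,B): print(np.linalg.norm(a-F))
h=(P-(A+B)/2)[:2];h/=np.linalg.norm(h); print('h',np.degrees(np.arctan2(h[1],h[0])))
n=(A-B)[:2];n/=np.linalg.norm(n);print('h from balls',np.degrees(np.arctan2(-n[0],n[1])), np.linalg.norm(A-B))
for nm,b in (('balls',(A+B)/2+np.r_[h,0]*121),('F',F+np.r_[h,0]*121),('D',D+np.r_[h,0]*60)): print(nm,b[:2])
C=onz(t,427,209,78);Pd=onz(t,474.4-48,243,62);G=onz(t,401,224,66); print('mill',C,Pd,G)
mm=(Pd+G)/2; x=(C-mm)[:2]; print(np.degrees(np.arctan2(x[1],x[0])),np.linalg.norm(x),np.linalg.norm(Pd-G))
# mill top corners
for u,v in ((513-400,43),(770-400,167),(700-400,325),(437-400,203)): print(onz(t,355+u/3.3333,170+v/3.3333,50))
for n,(u,v) in dict(oil=(118,212),driverA=(90,275),driverB=(165,300),plA=(325,272),plB=(326,342),tape=(326,229)).items(): print(n,onz(t,u,v,10)[:2])
s=read_state(); print(R.from_euler('xyz',s['tool_rot']).as_matrix())
w=d['wrist'];T=R.from_euler('xyz',s['tool_rot']).as_matrix(); o,dd=ray(w,320,240); print('cam in tool',T.T@(o-s['eef_pos']),T.T@dd)
E
```

```text
[571.07936434 259.30713346  78.        ] [554.04025975 291.5577049   14.        ] [586.71052126 226.97873549  14.        ] [515.13852277 232.83854057  53.        ] [456.75798646 200.159371    40.        ]
73.66430915372558
73.38568240875809
h -152.51453459338998
h from balls 26.83467962123843 72.37257269018207
balls [463.03290984 203.42386646]
F [463.73688367 203.46277973]
D [461.91084641 205.14712549]
mill [ 627.84114121 -233.67560292   78.        ] [ 552.77626316 -231.93388888   62.        ] [ 596.78967081 -175.75427572   66.        ]
-29.34651204124755 60.869446147118445 71.47957042989452
[ 695.35465132 -153.69379171   50.        ]
[ 604.57453019 -327.03131682   50.        ]
[ 497.2059705  -273.82988901   50.        ]
[584.77974484 -97.61097854  50.        ]
oil [648.22407636 489.02234816]
driverA [499.66404534 551.60145424]
driverB [437.56481541 373.7835066 ]
plA [494.77485812  -1.32041475]
plB [ 3.33412445e+02 -1.61319870e-01]
tape [596.26290933  -5.86809088]
[[-9.42144687e-01  3.35206154e-01 -4.71795194e-04]
 [ 3.35206486e-01  9.42143684e-01 -1.37491244e-03]
 [-1.63802471e-05 -1.45351526e-03 -9.99998944e-01]]
cam in tool [  83.58838908    0.33382892 -142.41011436] [-0.3210674   0.00484728  0.94706835]
```

>>> move_arm(
  targets="1 -2.45 -2.0 0 0 0 0; 1 -2.45 -2.0 0 0 0 0; 1 -2.45 -2.0 0 0 0 0; 1 -2.45 -2.0 0 0 0 0; 1 -2.45 -2.0 0 0 0 0",
)

```text
clock: 0.57
eef_pos: [300.2, 475.6, 231.1]
tool_rot: [-3.141, -0.0, 2.8]
force: [0.4, -0.1, 0.3]
width: 85.4
gripper_force: 0.0
```

>>> move_arm(
  targets="1 -2.45 -2.0 0 0 0 0; 1 -2.45 -2.0 0 0 0 0; 1 -2.45 -2.0 0 0 0 0; 1 -2.45 -2.0 0 0 0 0; 1 -2.45 -2.0 0 0 0 0",
)

```text
clock: 0.98
eef_pos: [382.1, 340.4, 231.2]
tool_rot: [-3.141, -0.0, 2.8]
force: [-0.0, -0.3, 0.1]
width: 85.5
gripper_force: 0.0
```

>>> move_arm(
  targets="1 -2.45 -2.0 0 0 0 0; 1 -2.45 -2.0 0 0 0 0; 1 -2.45 -2.0 0 0 0 0; 1 -2.45 -2.0 0 0 0 0; 1 -2.45 -2.0 0 0 0 0",
)

```text
clock: 1.4
eef_pos: [464.0, 205.1, 231.2]
tool_rot: [-3.141, -0.0, 2.8]
force: [-0.6, 0.2, -0.1]
width: 85.2
gripper_force: 0.0
```

>>> move_arm(
  targets="1 0 0 1.5 0 0 -6.7; 1 0 0 1.5 0 0 -6.7; 1 0 0 1.5 0 0 -6.7; 1 0 0 1.5 0 0 -6.7",
)

```text
clock: 1.73
eef_pos: [463.6, 206.3, 170.6]
tool_rot: [3.141, -0.0, -3.011]
force: [0.8, -0.2, -0.3]
width: 85.6
gripper_force: 0.0
```

>>> move_arm(
  targets="1 0 0 1.5 0 0 -6.7; 1 0 0 1.5 0 0 -6.7; 1 0 0 0 0 0 -6.7; 1 0 0 0 0 0 0; 1 0 0 0 0 0 0",
)

```text
clock: 2.15
eef_pos: [463.6, 206.5, 141.2]
tool_rot: [3.141, -0.0, -2.668]
force: [-0.0, 0.2, -1.0]
width: 85.2
gripper_force: 0.0
```

```bash
python3 - <<'E'
from h import *; from cell import read_state,cams
w=cams.get_image('wrist');s=read_state(); pickle.dump((w,s),open('i1.pkl','wb')); save('w1',w)
h=np.r_[np.cos(np.radians(-153)),np.sin(np.radians(-153)),0]
print('pred boss',proj(w,[463,204,42]),'end',proj(w,np.r_[463,204,42]+13*h),'F',proj(w,[571,259.3,78]))
E
```

```text
pred boss [315.73850588 239.78339317] end [315.73721515 223.24630629] F [315.78016658 401.58901265]
```

View pics/w1.png

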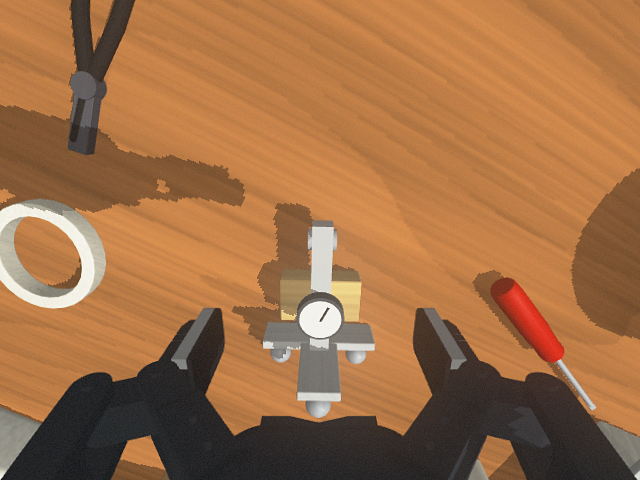

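Wrist view: post end at (322,222), bosses at (309/336, 241), front ball at (318,408), rear balls (281,354), (357,355).

```bash
python3 - <<'E'
from h import *
w,s=pickle.load(open('i1.pkl','rb'))
c=w['color'][200:300,280:365,::-1]; f=w['color'][330:425,250:390,::-1]
cv2.imwrite('pics/z2.png',np.hstack([cv2.resize(c,None,fx=4.5,fy=4.5,interpolation=cv2.INTER_CUBIC)[:400],cv2.resize(f,None,fx=2.9,fy=4.2105,interpolation=cv2.INTER_CUBIC)[:400]]))
B=onz(w,322.5,241,34);E=onz(w,322,222,42);F=onz(w,318,408,78);L=onz(w,281,354,14);Rr=onz(w,357,355,14)
print(B,E,F,L,Rr,np.linalg.norm(L-Rr))
a=(E-F)[:2];print(np.degrees(np.arctan2(a[1],a[0])),np.linalg.norm(a)); n=(L-Rr)[:2];print(np.degrees(np.arctan2(n[1],n[0])))
T=R.from_euler('xyz',s['tool_rot']).as_matrix(); print('tool x',np.degrees(np.arctan2(T[1,0],T[0,0])))
E
```

```text
[463.91712635 210.34945321  34.        ] [448.4350834  201.80669251  42.        ] [576.04146251 263.83139239  78.        ] [590.1667101  231.02897864  14.        ] [557.84801295 296.72140013  14.        ] 73.21196915399365
-154.07734258890292 141.88182189703056
-63.80420027125721
tool x -152.88462626309678
```

View pics/z2.png

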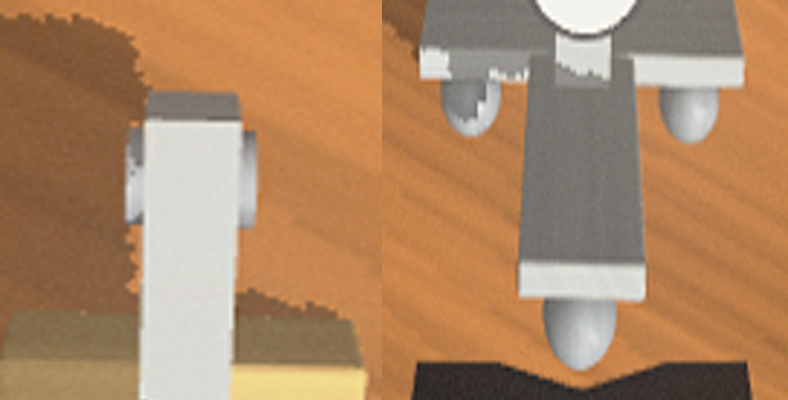

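```bash
python3 - <<'E'
from h import *
w,s=pickle.load(open('i1.pkl','rb'))
B=onz(w,322.6,239.5,34);E=onz(w,323.1,226.7,42);F=onz(w,318.3,405.1,78)
h=np.r_[np.cos(np.radians(-153.8)),np.sin(np.radians(-153.8)),0]
print(B,E-13*h,F+121*h)
T=R.from_euler('xyz',s['tool_rot']).as_matrix()
for P in (B,E-13*h,F+121*h): print(T.T@(P-s['eef_pos']))
E
```

```text
[462.78047832 209.84911769  34.        ] [462.96014743 209.95053738  42.        ] [464.71369685 209.26082889  78.        ]
[ -0.56099042   3.36556567 107.48212286]
[-0.77028541  3.37467372 99.48220539]
[-2.03091018  1.96479661 63.4825706 ]
```

```bash
python3 - <<'E'
from h import *; from cell import cams
w,s=pickle.load(open('i1.pkl','rb'))
T=R.from_euler('xyz',s['tool_rot']).as_matrix(); print(w['cx'],w['cy'])
for z in (-32,-13): 
  for sg in (-1,1): print(z,sg,proj(w,s['eef_pos']+T@[11,sg*42.6,z]))
# dark-row scan for fingers
g=w['color'].sum(2)
for v in (312,330,350): 
    r=np.where(g[v]<200)[0]; print(v,r[r<260].max() if (r<260).any() else None, r[r>380].min() if (r>380).any() else None)
C=cams.get_image('scene');t=cams.get_image('top');save('s1',C);save('t1',t);pickle.dump((C,t),open('i2.pkl','wb'))
a=cv2.resize(C['color'][120:250,310:410,::-1],None,fx=4,fy=4,interpolation=cv2.INTER_CUBIC)
b=cv2.resize(t['color'][220:324,180:260,::-1],None,fx=5,fy=5,interpolation=cv2.INTER_CUBIC)
cv2.imwrite('pics/z3.png',np.hstack([a,b]))
E
```

```text
318.37858390767593 241.6196176596807
-32 -1 [207.0612387  327.24759342]
-32 1 [429.75021293 327.25968675]
-13 -1 [220.48557987 302.70200461]
-13 1 [416.27540678 302.72290079]
312 220 417
330 223 415
350 222 414
```

View pics/z3.png

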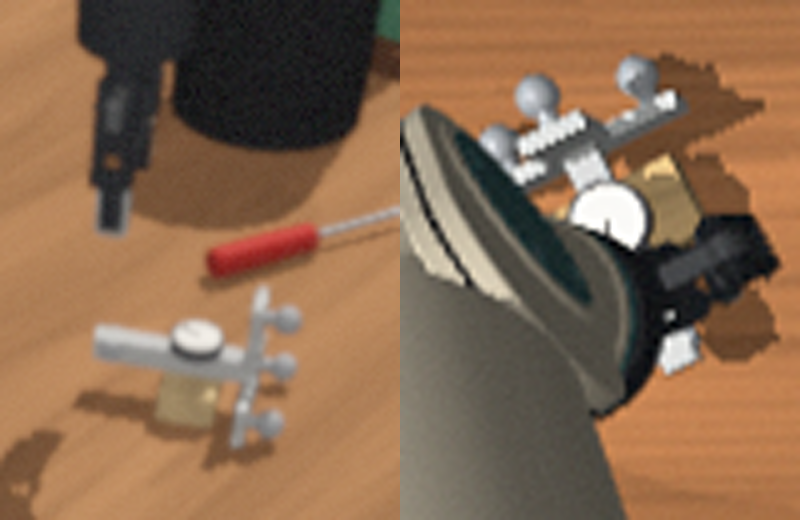

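Finger midline (318.4 px) agrees with the wrist calibration, so I use the wrist measurement and descend.

>>> move_arm(
  targets="1 -0.08 0.34 2.5 0 0 0.9; 1 0 0 2.5 0 0 0; 1 0 0 2.5 0 0 0; 1 0 0 2.0 0 0 0; 1 0 0 1.5 0 0 0",
)

```text
clock: 2.72
eef_pos: [462.4, 209.9, 30.1]
tool_rot: [-3.141, -0.001, -2.682]
force: [-0.4, 0.3, -0.6]
width: 85.3
gripper_force: 0.0
```

>>> move_arm(
  targets="1 0 0 1.0 0 0 0; 1 0 0 0.6 0 0 0; 1 0 0 0 0 0 0; 0 0 0 0 0 0 0; 0 0 0 0 0 0 0",
)

```text
clock: 3.13
eef_pos: [463.3, 210.3, 16.2]
tool_rot: [-3.142, 0.002, -2.681]
force: [0.5, 0.7, -0.8]
width: 63.9
gripper_force: 0.0
```

```bash
python3 - <<'E'
from h import *; from cell import cams,read_state
w=cams.get_image('wrist');save('w2',w);s=read_state();print(s['eef_pos'],s['tool_rot'],s['width'],s['force'])
cv2.imwrite('pics/z4.png',cv2.resize(w['color'][150:460,140:500,::-1],None,fx=1.8,fy=1.8))
T=R.from_euler('xyz',s['tool_rot']).as_matrix();print(proj(w,s['eef_pos']+T@[0,0,-18.7]))
E
```

```text
[463.39383889 210.30053932  16.23585988] [ 3.14155580e+00  1.86838820e-03 -2.68087613e+00] 56.95347610795059 [-0.0761897  -0.3182801  -0.01792445]
[318.29681908 331.54384185]
```

View pics/z4.png

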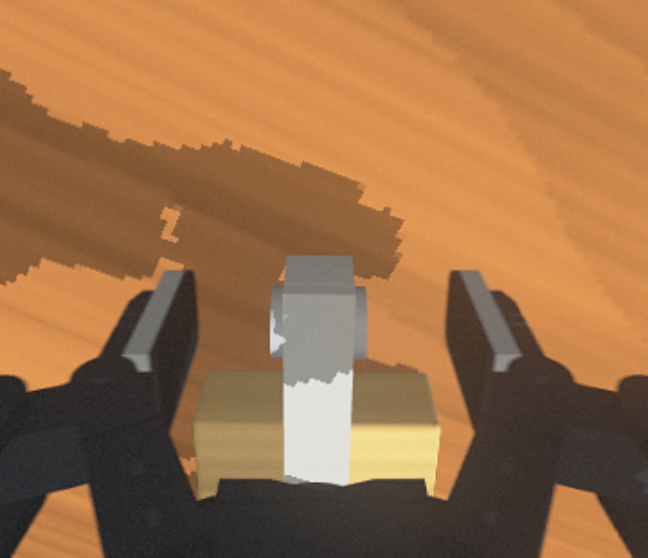

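Bosses are centred between the pads (crop x 318.5; image y ≈ 328.6 vs grasp point 331.5, about 1 mm toward +x). Close the gripper.

>>> move_arm(
  targets="0 0.12 0 0.08 0 0 0; -0.3 0 0 0 0 0 0; -0.5 0 0 0 0 0 0; -1 0 0 0 0 0 0; -1 0 0 0 0 0 0",
)

```text
clock: 3.6
eef_pos: [461.7, 209.3, 14.8]
tool_rot: [-3.141, 0.0, -2.681]
force: [-0.5, -0.4, 3.9]
width: 20.6
gripper_force: 58.5
```

>>> move_arm(
  targets="-1 0 0 0 0 0 0; -1 0 0 0 0 0 0; -1 0 0 0 0 0 0; -1 0 0 0 0 0 0; -1 0 0 0 0 0 0",
)

```text
clock: 4.02
eef_pos: [461.7, 209.3, 14.6]
tool_rot: [-3.141, -0.0, -2.681]
force: [-0.8, -2.0, 5.6]
width: 20.9
gripper_force: 58.6
```

Lift while still lying.

>>> move_arm(
  targets="-1 0 0 -0.5 0 0 0; -1 0 0 -1 0 0 0; -1 0 0 -1.5 0 0 0; -1 0 0 -1.5 0 0 0; -1 0 0 -1.5 0 0 0",
)

```text
clock: 4.43
eef_pos: [461.1, 209.5, 75.4]
tool_rot: [3.141, -0.001, -2.68]
force: [0.3, -0.4, -2.6]
width: 20.9
gripper_force: 58.7
```

>>> move_arm(
  targets="-1 0 0 -2 0 0 0; -1 0 0 -2 0 0 0; -1 0 0 -2 0 0 0; -1 0 0 -2 0 0 0; -1 0 0 -2 0 0 0",
)

```text
clock: 4.85
eef_pos: [460.9, 209.4, 175.9]
tool_rot: [3.141, -0.001, -2.68]
force: [0.4, 0.6, -1.9]
width: 20.9
gripper_force: 58.7
```

>>> move_arm(
  targets="-1 0 0 -2 0 0 0; -1 0 0 -2 0 0 0; -1 0 0 -1.5 0 0 0; -1 0 0 -1 0 0 0; -1 0 0 0 0 0 0",
)

```text
clock: 5.27
eef_pos: [462.3, 210.0, 241.6]
tool_rot: [3.142, 0.004, -2.68]
force: [0.2, 0.0, -1.1]
width: 20.9
gripper_force: 58.7
```

```bash
python3 - <<'E'
from h import *; from cell import cams,read_state
w=cams.get_image('scene');s=read_state();print(s['eef_pos'],s['force'],s['torque'])
p=proj(w,s['eef_pos']).astype(int);cv2.imwrite('pics/z5.png',cv2.resize(w['color'][max(0,p[1]-75):p[1]+75,p[0]-80:p[0]+80,::-1],None,fx=3,fy=3))
E
```

```text
[461.73566348 209.60431002 240.2560501 ] [-0.11252518  0.21289416 -1.59389795] [-0.08314923  0.16299468  0.03669414]
```

View pics/z5.png

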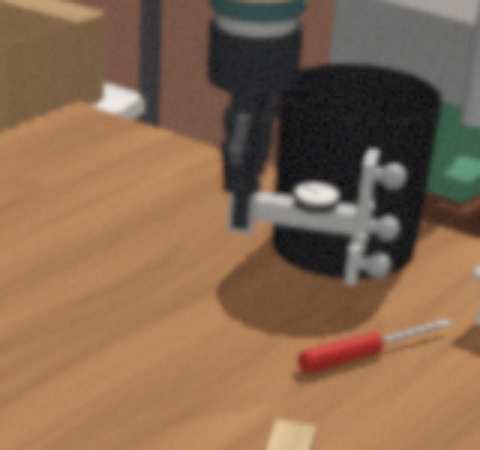

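The stand is held level and clear. Now loosen carefully.

>>> move_arm(
  targets="-0.6 0 0 0 0 0 0; -0.6 0 0 0 0 0 0",
)

```text
clock: 5.48
eef_pos: [460.7, 209.0, 238.4]
tool_rot: [3.142, -0.003, -2.68]
force: [-0.3, 0.1, -1.1]
width: 21.0
gripper_force: 58.7
```

>>> move_arm(
  targets="-0.54 0 0 0 0 0 0; -0.54 0 0 0 0 0 0",
)

```text
clock: 5.65
eef_pos: [461.1, 209.2, 238.6]
tool_rot: [3.141, -0.002, -2.68]
force: [-0.4, 0.8, -2.3]
width: 20.9
gripper_force: 58.7
```

>>> move_arm(
  targets="-0.525 0 0 0 0 0 0; -0.525 0 0 0 0 0 0",
)

```text
clock: 5.82
eef_pos: [461.4, 209.4, 239.1]
tool_rot: [3.141, -0.001, -2.68]
force: [0.4, 0.2, -1.7]
width: 20.7
gripper_force: 58.7
```

>>> move_arm(
  targets="-0.515 0 0 0 0 0 0; -0.515 0 0 0 0 0 0",
)

```text
clock: 5.98
eef_pos: [461.6, 209.5, 239.4]
tool_rot: [3.142, -0.0, -2.68]
force: [-0.2, -0.9, -1.6]
width: 21.2
gripper_force: 53.9
```

>>> move_arm(
  targets="-0.512 0 0 0 0 0 0; -0.512 0 0 0 0 0 0; -0.512 0 0 0 0 0 0",
)

```text
clock: 6.23
eef_pos: [461.6, 209.5, 239.5]
tool_rot: [3.142, 0.0, -2.681]
force: [-0.2, 0.2, -1.7]
width: 20.8
gripper_force: 48.5
```

>>> move_arm(
  targets="-0.509 0 0 0 0 0 0; -0.509 0 0 0 0 0 0; -0.509 0 0 0 0 0 0",
)

```text
clock: 6.48
eef_pos: [461.6, 209.4, 239.5]
tool_rot: [3.142, 0.0, -2.681]
force: [0.2, -0.0, -2.2]
width: 21.1
gripper_force: 43.2
```

>>> move_arm(
  targets="-0.5 0 0 0 0 0 0; -0.495 0 0 0 0 0 0; -0.491 0 0 0 0 0 0; -0.491 0 0 0 0 0 0",
)

```text
clock: 6.82
eef_pos: [461.9, 209.6, 239.6]
tool_rot: [3.142, 0.001, -2.68]
force: [0.7, 0.3, -1.5]
width: 22.0
gripper_force: 10.9
```

>>> move_arm(
  targets="-0.489 0 0 0 0 0 0; -0.489 0 0 0 0 0 0; -0.489 0 0 0 0 0 0",
)

```text
clock: 7.07
eef_pos: [461.1, 209.2, 239.3]
tool_rot: [-3.142, -0.001, -2.681]
force: [-0.7, -0.4, -0.8]
width: 21.8
gripper_force: 6.6
```

>>> move_arm(
  targets="-0.4875 0 0 0 0 0 0; -0.4875 0 0 0 0 0 0; -0.4875 0 0 0 0 0 0; -0.4875 0 0 0 0 0 0; -0.4875 0 0 0 0 0 0",
)

```text
clock: 7.48
eef_pos: [461.8, 209.5, 239.6]
tool_rot: [3.142, 0.0, -2.681]
force: [0.1, -0.7, -0.9]
width: 21.8
gripper_force: 4.0
```

```bash
python3 - <<'E'
from cell import read_state
s=read_state();print(s['torque'],s['force'],s['gripper_force'])
E
```

```text
[ 0.0351935  -0.0016047   0.06267741] [ 0.10495556 -0.68446598 -0.91861351] 3.9712513983249664
```

>>> move_arm(
  targets="-0.4875 0 0 0 0 0 0; -0.4875 0 0 0 0 0 0; -0.4875 0 0 0 0 0 0; -0.4875 0 0 0 0 0 0; -0.4875 0 0 0 0 0 0",
)

```text
clock: 7.9
eef_pos: [461.6, 209.4, 239.5]
tool_rot: [-3.142, -0.0, -2.681]
force: [-0.2, 0.2, -1.3]
width: 21.8
gripper_force: 4.0
```

>>> move_arm(
  targets="-0.495 0 0 0 0 0 0; -0.51 0 0 0 0 0 0; -0.6 0 0 0 0 0 0; -1 0 0 0 0 0 0; -1 0 0 0 0 0 0",
)

```text
clock: 8.32
eef_pos: [461.6, 209.5, 239.5]
tool_rot: [3.142, -0.0, -2.681]
force: [0.2, -0.1, -1.5]
width: 20.5
gripper_force: 59.3
```

```bash
python3 - <<'E'
from h import *; from cell import cams,read_state
w=cams.get_image('scene');t=cams.get_image('wrist');s=read_state();print(s['eef_pos'],s['force'],s['torque'],s['qpos'])
pickle.dump((w,t,s),open('i3.pkl','wb'))
p=proj(w,s['eef_pos']).astype(int);a=cv2.resize(w['color'][max(0,p[1]-45):p[1]+85,p[0]-65:p[0]+65,::-1],(400,400))
b=cv2.resize(t['color'][200:460,190:450,::-1],(400,400));cv2.imwrite('pics/z6.png',np.hstack([a,b])); print(p)
E
```

```text
[461.59437142 209.45067912 239.51784004] [ 0.65747962 -0.63891047 -0.70225035] [ 0.0023637   0.0193945  -0.00996222] [-0.34202612  0.41903265 -0.19518867  1.89661115  0.10651451  0.83584816
  1.43952564]
[342 141]
```

View pics/z6.png

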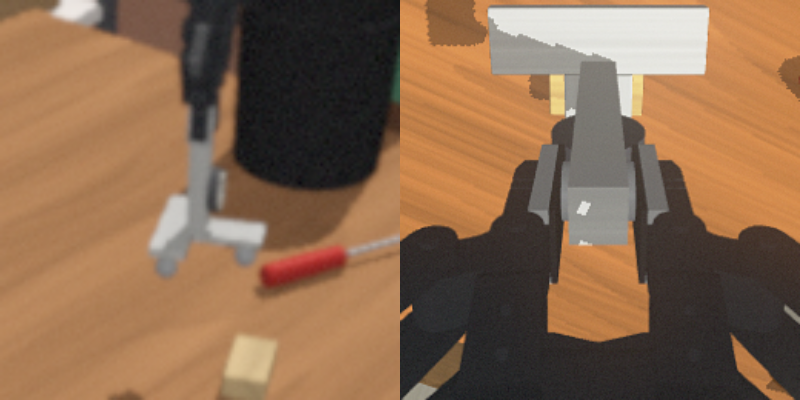

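Stand hangs upright; rear/right ball in scene at (330.6,182.1), front ball (356.6,177.9); wrist: post top rear edge (318.7,321.6), post foot at (319.4,240.3).

```bash
cat >> h.py <<'E'
def stand(s,px=0,tilt=0,pz=0):
    "map of stand coords (about bosses) to world; tilt about stand y"
    T=R.from_euler('xyz',s['tool_rot']).as_matrix(); x=-T[:,0]; z=np.array([0,0,1.]); x[2]=0; x/=np.linalg.norm(x); y=np.cross(z,x)
    M=np.stack([x,y,z],1)@R.from_euler('y',tilt,degrees=True).as_matrix()
    g=s['eef_pos']+T@[px,0,-18.7+pz]
    return lambda p: g+M@np.asarray(p,float)
E
python3 - <<'E'
from h import *; from scipy.optimize import least_squares
w,t,s=pickle.load(open('i3.pkl','rb'))
for tilt in (-6,0,6):
    f=stand(s,0,tilt); print(tilt,[proj(t,f(p)).round(1) for p in ([-9,0,13],[9,0,13],[-9,0,-97])],[proj(w,f(p)).round(1) for p in ([44,0,-121],[-20,-36,-121])])
# scene measurement bias is common: use relative vector front-right
def res(q):
    f=stand(s,q[0],q[1],q[2]); a=[proj(t,f(p))[1] for p in ([-9,0,13],[9,0,13],[-9,0,-97])]
    d=proj(w,f([44,0,-121]))-proj(w,f([-20,-36,-121]))
    return np.r_[np.array(a)-[321.6,359.3,240.3],(d-[26,-4.2])]
r=least_squares(res,[0,0,0]);print(r.x,r.fun)
E
```

```text
-6 [array([318.4, 326.5]), array([318.4, 367.6]), array([318.3, 252.9])] [array([360.5, 176.5]), array([334.7, 181.9])]
0 [array([318.4, 330.9]), array([318.4, 368.9]), array([318.4, 239.4])] [array([355.8, 177.5]), array([330.1, 180.8])]
6 [array([318.4, 335.3]), array([318.4, 369.9]), array([318.4, 226. ])] [array([351. , 178.1]), array([325.6, 179.2])]
[ 0.04798637 -1.62020825  5.65978204] [-0.07784042  0.05980514  0.03744174 -0.34808897  0.33328677]
```

Pivot sits about 5 mm nearer the tips, tilt about −1.6°. Carry it across to ahead of the mill, then yaw.

>>> move_arm(
  targets="-1 0 -0.5 0 0 0 0; -1 0 -1 0 0 0 0; -1 0 -1.5 0 0 0 0; -1 0 -2 0 0 0 0; -1 0.1 -2.5 0 0 0 0",
)

```text
clock: 8.83
eef_pos: [494.4, 141.4, 239.6]
tool_rot: [3.141, 0.0, -2.679]
force: [0.1, 0.4, -2.3]
width: 20.7
gripper_force: 59.4
```

>>> move_arm(
  targets="-1 0.1 -2.5 0 0 0 0; -1 0.1 -2.5 0 0 0 0; -1 0.1 -2.5 0 0 0 0; -1 0.1 -2.5 0 0 0 0; -1 0 -2.5 0 0 0 0",
)

```text
clock: 9.25
eef_pos: [546.4, 25.4, 239.5]
tool_rot: [-3.141, -0.001, -2.682]
force: [0.5, -0.7, -1.0]
width: 20.2
gripper_force: 59.4
```

>>> move_arm(
  targets="-1 0 -2.5 0 0 0 0; -1 0 -2.5 0 0 0 0; -1 0 -2.5 0 0 0 0; -1 0 -2.5 0 0 0 0; -1 0 -2.5 0 0 0 0",
)

```text
clock: 9.67
eef_pos: [601.9, -86.6, 239.3]
tool_rot: [-3.141, -0.001, -2.682]
force: [-0.6, -0.7, -0.8]
width: 20.6
gripper_force: 59.4
```

>>> move_arm(
  targets="-1 0 -2.5 0 0 0 0; -1 0 -2.5 0 0 0 0; -1 0 -2.5 0 0 0 0; -1 0 -2.5 0 0 0 0; -1 0 -2.5 0 0 0 0",
)

```text
clock: 10.08
eef_pos: [657.1, -198.6, 239.1]
tool_rot: [-3.141, -0.001, -2.682]
force: [-0.2, 0.1, -1.6]
width: 20.7
gripper_force: 59.4
```

>>> move_arm(
  targets="-1 0 -2.4 0 0 0 0; -1 0 -2 0 0 0 0; -1 0 -1.5 0 0 0 0; -1 0 -1 0 0 0 0; -1 0 -0.5 0 0 0 0",
)

```text
clock: 10.5
eef_pos: [689.6, -265.8, 238.6]
tool_rot: [-3.141, -0.002, -2.684]
force: [-0.7, -0.5, -1.1]
width: 20.7
gripper_force: 59.4
```

>>> move_arm(
  targets="-1 0 0 0 0 0 3.4; -1 0 0 0 0 0 6; -1 0 0 0 0 0 6; -1 0 0 0 0 0 6; -1 0 0 0 0 0 6",
)

```text
clock: 10.92
eef_pos: [689.7, -262.3, 239.2]
tool_rot: [3.141, -0.001, 3.119]
force: [-0.2, -0.0, -2.5]
width: 20.4
gripper_force: 59.4
```

>>> move_arm(
  targets="-1 0 0 0 0 0 6; -1 0 0 0 0 0 6; -1 0 0 0 0 0 6; -1 0 0 0 0 0 5; -1 0 0 0 0 0 3",
)

```text
clock: 11.33
eef_pos: [689.7, -262.1, 239.3]
tool_rot: [-3.141, -0.001, 2.667]
force: [0.3, -0.3, -2.1]
width: 20.6
gripper_force: 59.4
```

>>> move_arm(
  targets="-1 0 0 0 0 0 0; -1 0 0 0 0 0 0; -1 0 0 0 0 0 0",
)

```text
clock: 11.58
eef_pos: [690.0, -262.1, 239.4]
tool_rot: [3.142, -0.0, 2.672]
force: [-0.6, -0.1, -2.0]
width: 20.9
gripper_force: 59.4
```

```bash
python3 - <<'E'
from h import *; from cell import cams,read_state
w=cams.get_image('scene');t=cams.get_image('wrist');s=read_state();print(s['eef_pos'],s['tool_rot'],s['force'],s['torque'],s['qpos'])
pickle.dump((w,t,s),open('i4.pkl','wb')); save('w4',t); save('s4',w)
E
```

```text
[ 690.11165196 -262.14208947  239.47327515] [ 3.14138243e+00 -1.87184356e-04  2.67144075e+00] [ 0.23842734  0.24325091 -1.44646424] [ 0.00388462 -0.00644532  0.01845662] [ 0.27911143  0.76557319  0.09501653  1.21464622 -0.0718753   1.16473112
  1.47680288]
```

```bash
python3 - <<'E'
from h import *
w,t,s=pickle.load(open('i4.pkl','rb'))
cv2.imwrite('pics/z7.png',cv2.resize(t['color'][0:345,130:590,::-1],(800,600),interpolation=cv2.INTER_CUBIC)); print(proj(t,[627.5,-231,72]))
E
```

```text
[317.1631104  142.51433102]
```

View pics/z7.png

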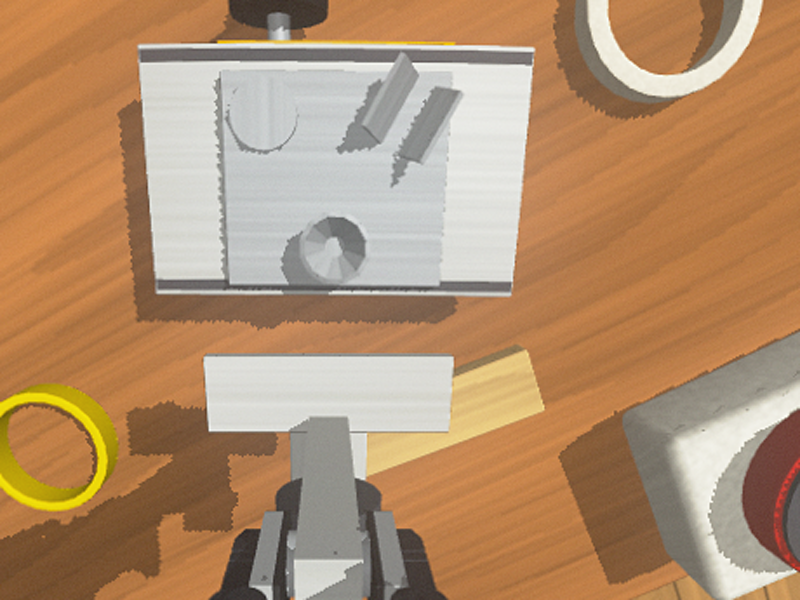

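Wrist view: cone centre (322.1,143.2), pad centre (281.2,63.5), mill-top corners at crop (139,46),(535,48),(512,295),(156,293); stand plate's rear edge at row 204, post top rear edge row 320.9, post foot row 239.8.

```bash
cat > fit.py <<'E'
from h import *; from scipy.optimize import least_squares
w,t,s=pickle.load(open('i4.pkl','rb'))
k=1.7391
def mp(q,p): a=q[2]; c,n=np.cos(a),np.sin(a); return [q[0]+c*p[0]-n*p[1],q[1]+n*p[0]+c*p[1],p[2]]
obs=[((36,0,78),(322.1,143.2)),((-28,-36,62),(281.2,63.5))]+[(p,(130+u/k,v/k)) for p,(u,v) in [((-62.5,-100,50),(139,46)),((-62.5,100,50),(535,48)),((62.5,100,50),(512,295)),((62.5,-100,50),(156,293))]]
m=least_squares(lambda q:np.concatenate([proj(t,mp(q,p))-o for p,o in obs]),[595,-213,-.47])
print('mill',m.x,np.degrees(m.x[2]));print(m.fun.reshape(-1,2).round(1).tolist())
def res(q):
    f=stand(s,*q[:3]); pr=lambda p:proj(t,f(p))
    return np.r_[pr([-9,0,13])[1]-320.9,pr([-9,0,-97])[1]-239.8,pr([-34,0,-105])[1]-204.1,(pr([-34,50,-97])-pr([-34,-50,-97]))[0]-142.6]
r=least_squares(res,[0,0,0]);print('stand px,tilt,pz',r.x,r.fun)
f=stand(s,*r.x); print('cols',proj(t,f([-9,0,13]))[0],proj(t,f([-34,0,-97]))[0],'meas',319.8,130+329/k)
for nm,sp,mpnt in (('F',[44,0,-121],(36,0,72)),('L',[-20,36,-121],(-28,36,72)),('R',[-20,-36,-121],(-28,-36,72))):
    T=R.from_euler('xyz',s['tool_rot']).as_matrix(); print(nm,f(sp),mp(m.x,mpnt),'tool shift',T.T@(np.array(mp(m.x,mpnt))-f(sp)))
T=R.from_euler('xyz',s['tool_rot']).as_matrix(); print('stand yaw',np.degrees(np.arctan2(-T[1,0],-T[0,0])))
E
python3 fit.py
```

```text
mill [ 5.97651892e+02 -2.10113256e+02 -4.76171003e-01] -27.282588826893942
[[0.7, -0.5], [0.3, 1.6], [-1.2, -1.6], [0.4, -0.8], [-0.0, 1.0], [-0.1, 0.7]]
stand px,tilt,pz [-1.74361603 -1.06329955  9.70594404] [-0.00057036  0.30773132 -0.30685449 -0.0754985 ]
cols 317.20981629540057 317.6779913301941 meas 319.8 319.1783106204358
F [ 732.8877234  -283.88117087  128.30434868] [np.float64(629.6471286394255), np.float64(-226.61491773380655), 72] tool shift [117.97125155   4.27076302  56.32733109]
L [ 692.1503629  -222.79879248  127.11669986] [np.float64(589.268370282349), np.float64(-165.28339342908356), 72] tool shift [117.76464874   4.6555807   55.13972445]
R [ 659.53279967 -286.98675529  127.11669986] [np.float64(556.2650464072337), np.float64(-229.27386626054687), 72] tool shift [118.1980214    4.65688494  55.13980585]
stand yaw -26.937719739703535
```

>>> move_arm(
  targets="-1 0.6 0 0 0 0 0; -1 1.2 0 0 0 0 0; -1 1.8 0 0 0 0 0; -1 2 0 0 0 0 0; -1 2 0 0 0 0 0",
)

```text
clock: 12.1
eef_pos: [621.3, -227.1, 239.4]
tool_rot: [3.141, -0.0, 2.671]
force: [-0.5, 0.0, -2.0]
width: 20.4
gripper_force: 59.4
```

>>> move_arm(
  targets="-1 2 0.1 0 0 0 0; -1 1.2 0.1 0 0 0 0; -1 0.6 0.1 0 0 0 0; -1 0.2 0.03 0 0 0 0; -1 0 0 0 0 1.1 0.35",
)

```text
clock: 12.52
eef_pos: [588.0, -206.0, 240.1]
tool_rot: [3.141, -0.019, 2.665]
force: [0.5, -0.7, -2.4]
width: 20.6
gripper_force: 59.4
```

>>> move_arm(
  targets="-1 0 0 1 0 0 0; -1 0 0 1 0 0 0; -1 0 0 0.5 0 0 0; -1 0 0 0 0 0 0; -1 0 0 0 0 0 0",
)

```text
clock: 12.93
eef_pos: [587.5, -206.2, 213.4]
tool_rot: [-3.141, -0.021, 2.664]
force: [-0.7, 0.3, -1.6]
width: 20.4
gripper_force: 59.4
```

```bash
cat > chk.py <<'E'
from fit import *
from cell import cams,read_state
C=cams.get_image('scene');s2=read_state();print(s2['eef_pos'],s2['tool_rot'],s2['force'],s2['torque'])
pickle.dump((C,s2),open('i5.pkl','wb'));save('s5',C)
f=stand(s2,r.x[0],0,r.x[2]); T=R.from_euler('xyz',s2['tool_rot']).as_matrix()
for nm,sp,mpt in (('F',[44,0,-121],(36,0,72)),('R',[-20,-36,-121],(-28,-36,72))):
    print(nm,'shift',(T.T@(np.array(mp(m.x,mpt))-f(sp))).round(1),'px ball',proj(C,f(sp)).round(1),'seat',proj(C,mp(m.x,mpt)).round(1))
E
python3 chk.py|grep -v -e mill -e stand -e tool
```

```text
[[0.7, -0.5], [0.3, 1.6], [-1.2, -1.6], [0.4, -0.8], [-0.0, 1.0], [-0.1, 0.7]]
cols 317.20981629540057 317.6779913301941 meas 319.8 319.1783106204358
[ 587.95081209 -206.32557742  214.07831862] [-3.14139672 -0.01961698  2.664503  ] [-0.53985601 -0.1320621  -1.72191021] [-0.02246439 -0.01083915  0.01239389]
F shift [-1.   1.1 30. ] px ball [273.1 302.2] seat [274.3 312.3]
R shift [-1.1  1.1 30. ] px ball [246.8 285.7] seat [248.5 295.8]
```

>>> move_arm(
  targets="-1 -0.05 0 0.8 0 0 0; -1 0 0 0.7 0 0 0; -1 0 0 0.4 0 0 0; -1 0 0 0.2 0 0 0; -1 0 0 0 0 0 0",
)

```text
clock: 13.4
eef_pos: [587.5, -206.1, 192.7]
tool_rot: [-3.141, -0.021, 2.665]
force: [0.4, 0.1, -2.0]
width: 20.4
gripper_force: 59.4
```

>>> move_arm(
  targets="-1 0 0 0.1 0 0 0; -1 0 0 0.1 0 0 0; -1 0 0 0 0 0 0",
)

```text
clock: 13.65
eef_pos: [588.1, -206.3, 191.5]
tool_rot: [3.142, -0.019, 2.664]
force: [0.5, -0.3, -2.0]
width: 20.6
gripper_force: 59.4
```

>>> move_arm(
  targets="-1 0 0 0.1 0 0 0; -1 0 0 0.1 0 0 0; -1 0 0 0 0 0 0",
)

```text
clock: 13.9
eef_pos: [587.8, -206.3, 189.4]
tool_rot: [-3.142, -0.019, 2.665]
force: [0.1, -0.5, -1.3]
width: 20.9
gripper_force: 59.4
```

>>> move_arm(
  targets="-1 0 0 0.1 0 0 0; -1 0 0 0.1 0 0 0; -1 0 0 0 0 0 0",
)

```text
clock: 14.15
eef_pos: [587.8, -206.2, 187.2]
tool_rot: [-3.141, -0.02, 2.664]
force: [-0.1, 0.0, -3.4]
width: 20.2
gripper_force: 59.4
```

>>> move_arm(
  targets="-1 0 0 0.1 0 0 0; -1 0 0 0 0 0 0; -1 0 0 0 0 0 0",
)

```text
clock: 14.4
eef_pos: [587.9, -206.2, 186.4]
tool_rot: [-3.142, -0.019, 2.665]
force: [-0.3, -0.9, -1.4]
width: 20.5
gripper_force: 59.4
```

>>> move_arm(
  targets="-1 0 0 0.1 0 0 0; -1 0 0 0 0 0 0; -1 0 0 0 0 0 0",
)

```text
clock: 14.65
eef_pos: [587.9, -206.2, 185.5]
tool_rot: [-3.142, -0.019, 2.665]
force: [0.6, 0.6, -0.3]
width: 21.1
gripper_force: 59.4
```

>>> move_arm(
  targets="-1 0 0 0.1 0 0 0; -1 0 0 0 0 0 0; -1 0 0 0 0 0 0",
)

```text
clock: 14.9
eef_pos: [587.8, -206.2, 184.4]
tool_rot: [-3.142, -0.019, 2.665]
force: [-0.4, 0.2, -2.0]
width: 20.8
gripper_force: 59.4
```

```bash
python3 -c "
from cell import read_state
s=read_state();print(s['eef_pos'],s['force'],s['torque'])"
```

```text
[ 587.8131672  -206.23261592  184.41768835] [-0.42670018  0.20071704 -2.04319055] [-0.00638418 -0.05890889 -0.01761848]
```

>>> move_arm(
  targets="-1 0 0 0.1 0 0 0; -1 0 0 0 0 0 0; -1 0 0 0 0 0 0",
)

```text
clock: 15.15
eef_pos: [587.9, -206.2, 183.4]
tool_rot: [-3.142, -0.019, 2.665]
force: [0.8, -1.1, -2.6]
width: 20.4
gripper_force: 59.4
```

>>> move_arm(
  targets="-1 0 0 0.07 0 0 0; -1 0 0 0 0 0 0; -1 0 0 0 0 0 0",
)

```text
clock: 15.4
eef_pos: [587.9, -206.3, 182.8]
tool_rot: [-3.142, -0.019, 2.664]
force: [0.1, -0.1, -1.3]
width: 20.5
gripper_force: 59.4
```

```bash
python3 -c "
from cell import read_state
s=read_state();print(s['eef_pos'],s['force'],s['torque'])"
```

```text
[ 587.91732364 -206.28113578  182.78560409] [ 0.06509865 -0.07232392 -1.3426116 ] [-0.08591226 -0.21694638  0.03857687]
```

>>> move_arm(
  targets="-1 0 0 0.05 0 0 0; -1 0 0 0 0 0 0; -1 0 0 0 0 0 0",
)

```text
clock: 15.65
eef_pos: [587.9, -206.3, 182.3]
tool_rot: [-3.142, -0.019, 2.665]
force: [0.4, -0.2, -1.8]
width: 20.9
gripper_force: 59.5
```

```bash
cat > st.py <<'E'
from h import *; from cell import read_state,cams
F=[];Q=[]
for i in range(4):
    s=read_state();F.append(s['force']);Q.append(s['torque']);cams.get_image('scene')
x=R.from_euler('z',-27.3,degrees=True).as_matrix()
print(s['eef_pos'],'F stand axes',x.T@np.mean(F,0),'T',x.T@np.mean(Q,0),s['gripper_force'],s['width'])
E
python3 st.py
```

```text
[ 587.88733352 -206.2636558   182.32401175] F stand axes [ 0.49742799  0.0494696  -1.44296879] T [ 0.01012456 -0.15475997  0.01346348] 59.457117319107056 20.24895807525417
```

>>> move_arm(
  targets="-1 -0.1 0 0 0 0 0; -1 0 0 0 0 0 0; -1 0 0 0 0 0 0",
)

```text
clock: 16.1
eef_pos: [588.6, -206.6, 182.1]
tool_rot: [-3.142, -0.02, 2.664]
force: [0.6, 0.1, -0.4]
width: 20.2
gripper_force: 59.5
```

```bash
python3 st.py
```

```text
[ 588.63145294 -206.61691613  182.19264272] F stand axes [-0.0286067   0.41837858 -1.53431713] T [-0.00365288 -0.03755264  0.01793969] 59.450379610061646 20.98577146336944
```

>>> move_arm(
  targets="-1 0 0 0.05 0 0 0; -1 0 0 0 0 0 0; -1 0 0 0 0 0 0",
)

```text
clock: 16.55
eef_pos: [588.7, -206.7, 181.7]
tool_rot: [-3.142, -0.019, 2.664]
force: [0.8, -0.0, -1.0]
width: 20.6
gripper_force: 59.5
```

```bash
python3 st.py
```

```text
[ 588.71694513 -206.68173327  181.77419871] F stand axes [ 0.02737146  0.28488466 -1.26884681] T [-0.00089859 -0.05189573 -0.01298844] 59.449979066848755 20.49797766988527
```

>>> move_arm(
  targets="-1 -0.05 0 0.05 0 0 0; -1 0 0 0.05 0 0 0; -1 0 0 0 0 0 0",
)

```text
clock: 17.0
eef_pos: [589.2, -206.9, 180.7]
tool_rot: [-3.142, -0.019, 2.665]
force: [0.8, 0.7, -2.3]
width: 20.3
gripper_force: 59.5
```

```bash
python3 st.py
```

```text
[ 589.15949456 -206.902693    180.72506495] F stand axes [-0.00622405  0.0278862  -1.66125132] T [ 0.04830048 -0.08676789 -0.01063041] 59.45033133029938 20.64802726965338
```

>>> move_arm(
  targets="-1 0 0 0.05 0 0 0; -1 0 0 0.05 0 0 0; -1 0 0 0 0 0 0",
)

```text
clock: 17.45
eef_pos: [589.5, -207.0, 180.2]
tool_rot: [3.141, -0.018, 2.665]
force: [-0.1, 0.7, 2.1]
width: 20.3
gripper_force: 59.8
```

```bash
python3 st.py
```

```text
[ 589.43740347 -206.99532668  180.19916621] F stand axes [0.17963199 0.30653753 2.1868908 ] T [ 0.03092886 -0.013862   -0.00783877] 59.84619855880737 20.49110019941379
```

Balanced contact on all feet (3.8 N, hardly any moment). Loosen so it settles in the seats.

>>> move_arm(
  targets="-0.52 0 0 0.02 0 0 0; -0.51 0 0 0 0 0 0; -0.5 0 0 0 0 0 0; -0.494 0 0 0 0 0 0; -0.491 0 0 0 0 0 0",
)

```text
clock: 18.07
eef_pos: [589.5, -207.0, 179.9]
tool_rot: [3.141, -0.018, 2.665]
force: [0.6, 0.2, 4.7]
width: 22.1
gripper_force: 10.1
```

>>> move_arm(
  targets="-0.489 0 0 0 0 0 0; -0.489 0 0 0 0 0 0; -0.4875 0 0 0 0 0 0; -0.4875 0 0 0 0 0 0; -0.4875 0 0 0 0 0 0",
)

```text
clock: 18.48
eef_pos: [589.5, -207.0, 179.9]
tool_rot: [3.141, -0.018, 2.665]
force: [0.2, 0.3, 5.5]
width: 22.3
gripper_force: 4.7
```

```bash
python3 st.py
```

```text
[ 589.47503113 -206.9648414   179.9046241 ] F stand axes [-0.01864026  0.27565828  5.02545498] T [ 0.03559125 -0.02502898 -0.0243997 ] 4.6703993529081345 21.60196032363208
```

Pivot height implied (13.1 mm above TCP) matches the earlier 5.66 mm offset, so it's home. Release.

>>> move_arm(
  targets="-0.486 0 0 0 0 0 0; -0.484 0 0 0 0 0 0; -0.48 0 0 0 0 0 0; -0.47 0 0 0 0 0 0; -0.45 0 0 0 0 0 0",
)

```text
clock: 19.1
eef_pos: [588.6, -206.9, 179.0]
tool_rot: [-3.141, -0.021, 2.664]
force: [-0.5, -0.1, -0.4]
width: 23.7
gripper_force: 0.0
```

>>> move_arm(
  targets="-0.4 0 0 0 0 0 0; -0.3 0 0 0 0 0 0; -0.2 0 0 0 0 0 0; -0.1 0 0 0 0 0 0; -0.1 0 0 0 0 0 0",
)

```text
clock: 19.52
eef_pos: [589.1, -206.9, 179.5]
tool_rot: [-3.142, -0.019, 2.664]
force: [0.2, -0.3, 0.0]
width: 38.7
gripper_force: 0.0
```

```bash
python3 st.py
```

```text
[ 589.10549687 -206.87753651  179.58649069] F stand axes [ 0.58451904 -0.33687993 -0.17522163] T [ 0.00284488  0.00332769 -0.01764936] 0.0 38.54551183665781
```

>>> move_arm(
  targets="0 0 0 -0.5 0 0 0; 0 0 0 -1 0 0 0; 0.2 0 0 -2 0 0 0; 0.2 0 0 -3 0 0 0; 0.2 0 0 -3 0 0 0",
)

```text
clock: 20.13
eef_pos: [590.3, -207.6, 276.0]
tool_rot: [-3.141, -0.02, 2.664]
force: [0.7, -0.3, 0.9]
width: 51.4
gripper_force: 0.0
```

>>> move_arm(
  targets="0.2 2 0 -1.5 0 0 0; 0.2 2.5 0 0 0 0 0; 0.2 2 0 0 0 0 0; 0.2 0 0 0 0 0 0; 0.2 0 0 0 0 0 0",
)

```text
clock: 20.55
eef_pos: [533.2, -177.8, 292.3]
tool_rot: [3.141, -0.017, 2.665]
force: [-0.2, -0.0, 0.9]
width: 51.5
gripper_force: 0.0
```

```bash
cat > v.py <<'E'
from fit import *
from cell import cams,read_state
C=cams.get_image('scene');t2=cams.get_image('wrist');s2=read_state();pickle.dump((C,t2,s2),open('i6.pkl','wb'));save('s6',C);save('w6',t2)
print(s2['eef_pos'],s2['force'])
tr=lambda p:mp(m.x,(p[0]-8,p[1],p[2]+193))
for nm,im in (('scene',C),('wrist',t2)):
    for lab,p in (('postTop',[0,0,13]),('rearTopEdge',[-9,0,13]),('dial',[19,0,-60]),('front ball',[44,0,-121]),('R ball',[-20,-36,-121]),('rear plateL',[-34,50,-97]),('rear plateR',[-34,-50,-97]),('front edge',[58,0,-97])):
        print(nm,lab,proj(im,tr(p)).round(1))
# long straight segments near the stand
for nm,im,box in (('scene',C,(225,175,300,330)),('wrist',t2,(150,0,500,480))):
    g=cv2.cvtColor(im['color'],cv2.COLOR_RGB2GRAY); x0,y0,x1,y1=box
    L=cv2.createLineSegmentDetector().detect(g[y0:y1,x0:x1])[0][:,0]+[x0,y0,x0,y0]
    for l in sorted(L,key=lambda l:-np.hypot(l[2]-l[0],l[3]-l[1]))[:22]: print(nm,l.round(1))
E
python3 v.py | tail -n +8
```

```text
stand yaw -26.937719739703535
[ 534.1988827  -178.4795062   291.52627478] [ 0.16126959 -0.0071515  -0.13893133]
scene postTop [264.4 249.2]
scene rearTopEdge [263.  246.4]
scene dial [269.1 282.9]
scene front ball [274.3 312.3]
scene R ball [248.5 295.8]
scene rear plateL [284.1 273.3]
scene rear plateR [239.3 285.1]
scene front edge [276.1 309.1]
wrist postTop [318.9 326.1]
wrist rearTopEdge [318.9 316. ]
wrist dial [318.7 302.9]
wrist front ball [318.7 297. ]
wrist R ball [287.1 246.6]
wrist rear plateL [365.8 241.4]
wrist rear plateR [271.6 241.5]
wrist front edge [318.7 317.7]
scene [246.4 234.5 269.4 241.8]
scene [298.4 320.2 278.  326.4]
scene [281.9 304.4 273.8 285.3]
scene [279.3 322.8 298.5 316.7]
scene [271.9 239.2 253.9 231.3]
scene [279.3 327.7 298.4 325.8]
scene [288.2 283.1 283.5 301.7]
scene [281.3 242.  298.6 249.5]
scene [256.  279.5 239.6 284. ]
scene [294.7 255.9 279.1 250.4]
scene [231.7 195.7 228.6 179.5]
scene [289.9 290.3 297.7 304.6]
scene [255.9 226.  269.6 233.6]
scene [282.4 307.5 277.5 322.1]
scene [259.1 243.2 244.7 240.3]
scene [269.8 233.8 281.5 241.9]

[... 251 characters left out ...]
1.1]
wrist [401.9 219.4 235.6 219.4]
wrist [271.9 223.3 365.6 223.5]
wrist [364.4 225.8 270.6 225.9]
wrist [363.1 240.5 271.9 240.9]
wrist [234.  220.6 240.9 305.6]
wrist [395.7 304.3 402.4 220.6]
wrist [489.9 478.6 447.  417.7]
wrist [189.9 416.9 150.  473.9]
wrist [303.2  59.6 244.5  94.5]
wrist [316.7 371.4 254.5 399.5]
wrist [385.7 392.2 369.9 325.8]
wrist [393.5  50.3 349.8   1.5]
wrist [264.9 334.8 250.8 391.3]
wrist [436.1 426.7 462.4 477.9]
wrist [ 3.640e+02 -2.000e-01  4.014e+02  4.230e+01]
wrist [459.8 478.6 434.  428.3]
wrist [ 4.044e+02 -1.000e-01  4.191e+02  5.030e+01]
wrist [498.2 320.7 453.3 339.8]
wrist [368.5 331.7 323.  347.9]
wrist [4.069e+02 4.560e+01 3.917e+02 3.000e-01]
```

```bash
python3 - <<'E' | tail -n +6
from fit import *
C,t2,s2=pickle.load(open('i6.pkl','rb'))
tr=lambda p:mp(m.x,(p[0]-8,p[1],p[2]+193))
for lab,p in (('rear top',[-9,0,13]),('front top',[9,0,13]),('rear foot',[-9,0,-97]),('rear top L',[-9,8,13]),('rear edge bottom',[-34,0,-105])): print(lab,proj(t2,tr(p)).round(1))
for p in ((-62.5,-100,50),(-62.5,100,50)): print('mill rear',proj(t2,mp(m.x,p)).round(1))
print('scene post R-front',proj(C,tr([9,-8,13])),proj(C,tr([9,-8,-97])),proj(C,tr([-9,-8,13])),proj(C,tr([-9,-8,-97])))
print('scene yR',proj(C,tr([58,-16,-97])),proj(C,tr([58,16,-97])))
g=cv2.cvtColor(t2['color'],cv2.COLOR_RGB2GRAY).astype(int)
print(g[236:345:1,319].tolist()); print(g[312,295:345].tolist())
E
```

```text
L [ 692.1503629  -222.79879248  127.11669986] [np.float64(589.268370282349), np.float64(-165.28339342908356), 72] tool shift [117.76464874   4.6555807   55.13972445]
R [ 659.53279967 -286.98675529  127.11669986] [np.float64(556.2650464072337), np.float64(-229.27386626054687), 72] tool shift [118.1980214    4.65688494  55.13980585]
stand yaw -26.937719739703535
rear top [318.9 316. ]
front top [318.9 335.9]
rear foot [318.7 263.4]
rear top L [329.2 316. ]
rear edge bottom [318.7 239.2]
mill rear [233.5 212.8]
mill rear [403.7 212.7]
scene post R-front [261.82344434 253.00985786] [264.66563512 293.608745  ] [259.0015786 247.3509173] [262.01104556 287.82526958]
scene yR [268.45558922 311.29670871] [283.70132857 306.92671877]
[204, 203, 203, 161, 145, 215, 220, 219, 219, 220, 218, 220, 217, 217, 218, 217, 219, 216, 216, 210, 213, 216, 219, 219, 217, 218, 219, 172, 149, 151, 145, 148, 149, 149, 150, 150, 151, 149, 151, 152, 146, 151, 150, 150, 150, 147, 148, 149, 147, 151, 148, 154, 150, 148, 151, 149, 150, 149, 150, 150, 149, 153, 151, 150, 148, 150, 147, 150, 149, 151, 145, 149, 148, 149, 148, 148, 150, 146, 147, 165, 219, 213, 213, 211, 215, 214, 218, 216, 218, 217, 215, 218, 221, 218, 222, 221, 218, 219, 216, 184, 137, 139, 143, 136, 137, 138, 138, 121, 90]
[144, 142, 141, 141, 142, 140, 142, 142, 142, 144, 199, 185, 184, 116, 151, 149, 145, 148, 150, 148, 147, 148, 152, 148, 150, 147, 147, 147, 149, 152, 147, 148, 152, 150, 181, 191, 190, 185, 135, 136, 138, 138, 141, 137, 141, 144, 147, 149, 146, 145]
```

Post foot edge at row 263.3 (263.4 predicted), post top edge at row 315.3 (316 predicted), and columns match: fully seated and upright. Hand in.

```bash
python3 -c "
from cell import order
print(order.finish_job())"
```

```text
the job is handed in; nothing more can be done
None
```

The stand is on the milling table with its three feet in their seats, upright and released, and the job is handed in. My last camera check matched the seated pose to about 1 mm, but the hand-in returned no verdict.

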